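# Hang the slotted bracket on the finishing stand

### The arm

A 6-joint arm with a two-finger parallel gripper is mounted at the origin on the work surface. World frame = base frame: x ahead of the robot, y to its left, z up, the work surface at z = 0. Lengths are in mm, angles in rad, forces in N, time in s.
With the tool pointing down it reaches from about 275 to 1000 mm from the base axis. Payload 8.4 kg.
Tool frame: the origin (TCP) lies on the centre line of the jaws, within the pads' length; the fingertips stand 14 mm ahead of it and the grasp point (between the pads) lies 5 mm behind it; z points along the fingers, y is the line along which they close (so a half turn about z gives the same grasp; the last joint's range is limited). The gripper opens to 85 mm and grips with 20 to 120 N. Pads are 22 mm wide; open, the fingers measure 114 mm over their backs; the gripper's body (76 mm by 85 mm) begins 54 mm behind the grasp point. The pads swing forward as they close: fully open they stand 13 mm farther back than shut.
Start: joints at [-1.254, 0.353, 1.633, -0, 1.155, -0.002], TCP at [195.891, -593.511, 245.281] pointing down, gripper open.
Joint ranges: [-2.63, 2.63], [-0.92, 2.1], [0.06, 2.66], [-1.3, 4.44], [0, 2.69], [-3.02, 3.02]. Speed limits (rad/s): [2.22, 2.22, 2.79, 3.14, 3.14, 3.14].

### API

Orientations are given as [roll, pitch, yaw] about the fixed x, y, z axes, in that order (R = Rz(yaw) Ry(pitch) Rx(roll)).
In Python, from rig import r gives the robot as it stands.
- The arm moves only by the tool step_arm, never from a script. Its argument "plan" is text: rows parted by semicolons, each of 7 numbers parted by spaces: the turn, a rotation vector about the world's x, y, z in degrees, then the shift along the world's x, y, z in mm, then the closure in counts, from 0 (fully open) to 255 (shut). In form: rx ry rz x y z hand; .... A call has 1 to 8 rows; each row is the pose to reach, as a shift and turn from the pose commanded when the call began; what a row does not reach only later rows make up. A row lasts 1/10 s, in which the tool goes at most 50 mm and 8.59 degrees, less where a joint would pass 70% of its speed; a pose out of reach is approached as far as the arm can. A call with a gripper value outside its range is refused whole. The fingers move at their own pace and stop on an object; "force" is the grip in N (left out, the last holds). Time passes only in rows, so rows that repeat a pose let the fingers close. It gives the time, the measured TCP pose, the force, the opening and the grip force at its end, in the units of the state.
- r.sense(): the state, without advancing time (a new reading comes with each control period).
- r.grab_frame(name): name is "side" or "top" or "wrist"; returns (picture, depth): 480x640x3 uint8, red, green, blue; 480x640 float32, mm along the optical axis (not along the pixel's ray), 0 where there is no reading.
- r.get_calibration(name): a dict with "K" (3x3 intrinsics, pixels), "world_from_camera" (4x4, takes a point from camera to world coordinates). Camera axes: x right, y down, z forward; pixel columns grow to the right and rows downward; lengths in mm; the calibration is good to about 2 mm. A picture is of the moment at which its call begins: read the wrist's pose just before it. get_calibration takes no time and is no camera call; for the wrist camera it gives the pose at the moment of the call.
- r.sign_off(): hands the job in; it is judged then, once.
The state is a dict: "clock": time; "qpos": joint angles; "qvel": joint speeds; "joint_efforts": joint torques, N m; "eef_pos": TCP position; "tcp_rot": TCP orientation; "contact_force": force on the tool from outside, world axes, zero at the start; "wrist_torque": the same for the moment, N m; "opening": opening from 0.0 (shut) to 1.0 (fully open); "grasp_force": force on a finger pad.
Only numpy, scipy, OpenCV 4.12 (cv2) and the standard library are available. Lean on these libraries where they do the work, as an engineer would, in place of code of your own. Each camera call takes 0.05 s, during which the arm holds its last target. There are 200 camera calls.

### The job

Hang the bracket that has the side-open slot (not the look-alike with a closed hole) on the headed pin of the blue stand: with the bracket upright, slide its slot sideways over the pin, between the collar and the yellow head, then let it down until the pin sits at the top of the notch, and leave it hanging upright, free and still. The pin's height has not been measured, so find it by feel, and be gentle: do not drop the bracket onto the pin, and never press on the stand with the bracket or the gripper harder than 25 N. Leave the other things on the bench where they are.

Things in the scene. Friction and masses are not known exactly. Their poses are not given: they have to be found in the camera images.
- bracket: Loose bright steel bracket, 0.4 to 0.7 kg, upright on its foot. Origin: centre of the foot's underside; z up, x normal to its plate. Foot 50 (x) x 60 (y) x 8 mm. Plate 8 mm thick (x), 56 mm wide (y -28 to 28), up to z = 125 mm; on it a grip tab. An L-shaped slot through the plate opens at the +y edge, above a tongue. Front and back are alike.
- tab (a point): Middle of the part of the bracket's tab to pinch across x from above: at y = 0, z = 170 mm of the bracket. The tab is 10 mm thick (x), 24 mm wide (y), z = 125 to 190 mm. Axes as the bracket's.
- slot_seat (a point): Where the pin's axis lies when seated: plate's mid-plane, bracket y = 0, z = 107 mm. Axes as the bracket's. The slot in bracket y, z: level run z = 85 to 98.5 mm from the mouth at y = +28 mm to its blind end at y = -7 mm; at the inner end a notch (y -7 to 7 mm) rises from the run to z = 112 mm.
- tongue_tip (a point): Upper outer edge of the bracket's tongue: y = 50 mm, z = 85 mm of the bracket. The tongue prolongs the lower lip of the slot's mouth: y = 28 to 50 mm, z = 70 to 85 mm, 8 mm thick, its top level with the floor of the slot's run.
- stand: Fixed stand. Origin: on the bench under the centre of its blue post (30 x 30 mm, top at 225 mm); z up; foot plate 10 mm thick, x -40 to 100, y -75 to 75 mm. A black carriage on the post (42 mm wide, 34 mm high, x up to 25 mm), clamped so that it does not give under 25 N, carries a level steel pin pointing along the stand's +x over y = 0.
- under_pin (a point): Point on top of the stand's foot plate straight under the middle of the bare pin: stand x = 58, y = 0, z = 10 mm. Pin 10 mm in diameter, bare from x = 51 (end of a collar 22 mm in diameter) to x = 65 mm (yellow head, 20 mm in diameter, 5 mm thick). Its height is not measured: the axis is anywhere from 165 to 193 mm above the bench.
- hole_bracket: Look-alike bracket of dark steel, same foot (50 x 60 mm), plate (56 mm wide) and tab, 190 mm tall, with a closed 14 mm hole and no tongue; leave alone. Origin: centre of the foot's underside.
- screwdriver: Red-handled screwdriver, about 200 mm long, lying along its x; leave alone. Origin under its middle.
- wrench: Steel wrench, about 180 mm long, lying along its x; leave alone. Origin under its middle.
- spray_can: Upright spray can, 66 mm in diameter, 190 mm tall; leave alone. Origin: centre of its underside.
- tube: Offcut of square steel tube, 160 x 40 x 40 mm, lying along its x; leave alone. Origin: centre of its underside.
- paint_tin: Upright tin with a red label, 90 mm in diameter, 90 mm tall; leave alone. Origin: centre of its underside.
Mind the look-alikes: they are no part of the job. Leave any orange look-alike of the stand alone.

How it is judged (in metres and radians):
On the way, in this order (a step that is already met when the one before it is completed fails the run):
1. the slotted bracket is lifted off the bench by the gripper (height (world z) of bracket above 0.03 m and contact force between bracket and the fingers above 1 N), for 0.2 s.
2. held upright in the gripper, its slot has been slid sideways over the pin (x of slot_seat in the frame of stand between 0.049 and 0.067 m and y of slot_seat in the frame of stand between -0.015 and 0.008 m and height (world z) of bracket between 0.05 and 0.115 m and angle between bracket's own z axis and vertical below 0.2 rad and contact force between bracket and the fingers above 1 N), for 0.1 s.
At the end, for the whole second after the job is handed in: The slotted bracket hangs from the pin, released and still (30 mm/s, 0.3 rad/s): notch point within 6 mm of the pin axis sideways and 9 mm of the bare pin's middle lengthwise, foot 45 to 95 mm above the bench, upright within 0.15 rad, borne by the stand (x of slot_seat in the frame of stand between 0.049 and 0.067 m and y of slot_seat in the frame of stand between -0.006 and 0.006 m and height (world z) of bracket between 0.045 and 0.095 m and angle between bracket's own z axis and vertical below 0.15 rad and contact force between bracket and stand above 1 N and contact force between bracket and the fingers below 0.1 N and linear speed of bracket below 0.03 m/s and angular speed of bracket below 0.3 rad/s); the robot touches nothing.
It fails at once if the bracket presses on, or is dropped onto, the stand with more than 25 N (contact force between bracket and stand above 25 N).
It fails at once if the bracket falls onto the pin instead of being let down (faster than 0.25 m/s with the slot over the pin) (x of slot_seat in the frame of stand between 0.049 and 0.067 m and y of slot_seat in the frame of stand between -0.015 and 0.015 m and height (world z) of bracket between 0.045 and 0.115 m and linear speed of bracket above 0.25 m/s).
It fails at once if the gripper or arm presses on the stand with more than 25 N (contact force between any of the fingers, the arm and stand above 25 N).
It fails at once if another thing on the bench is moved more than 25 mm (distance of any of hole_bracket, screwdriver, wrench, spray_can, tube, paint_tin from where it was at the start of the episode above 0.025 m).
It also fails if it takes over 54 s, if anything falls off the work surface, if the arm or the gripper's body presses on something with over 40 N, if the wrist force passes 120 N, or if a joint passes its speed limit or range.

## Working session

There is one attempt and no reset: what is moved stays moved. The work goes in short steps, Python scripts to look and compute and a tool call to move; the robot and the scene stay as the last step left them, time stands still between calls to the robot, and variables do not carry over. Pictures are saved under pics/ and viewed, at most 10 in all, crops included, and the job is handed in when it is done.

Besides the shell and the picture viewer there is one more tool, called after "Call:" as name(argument=value, ...), one argument or row to a line, values as JSON. step_arm: Moves the arm, as the interface text tells. Its arguments: {"type":"object","properties":{"plan":{"type":"string"},"force":{"type":"number"}},"required":["plan"]}

```bash
mkdir -p pics; cat > h.py <<'E'
import numpy as np, cv2
from rig import r
def grab(n):
    c=r.get_calibration(n); p,d=r.grab_frame(n); return p,d,np.array(c["K"]),np.array(c["world_from_camera"])
def cloud(d,K,T):
    v,u=np.mgrid[:480,:640]
    P=np.stack([(u-K[0,2])/K[0,0]*d,(v-K[1,2])/K[1,1]*d,d],-1)
    W=P@T[:3,:3].T+T[:3,3]; W[d<=0]=np.nan; return W
E
python3 - <<'E'
from h import *
for n in("top","side"):
    p,d,K,T=grab(n); cv2.imwrite(f"pics/{n}1.png",p[...,::-1]); np.savez(f"{n}1.npz",p=p,d=d,K=K,T=T)
    print(n,K.round(1).tolist(),T.round(3).tolist())
print(r.sense())
E
```

```text
top [[463.1, 0.0, 315.7], [0.0, 463.1, 236.2], [0.0, 0.0, 1.0]] [[0.014, -0.996, 0.084, 415.94], [-0.999, -0.016, -0.029, 69.974], [0.031, -0.083, -0.996, 1080.191], [0.0, 0.0, 0.0, 1.0]]
side [[441.9, 0.0, 310.0], [0.0, 441.9, 239.2], [0.0, 0.0, 1.0]] [[-0.947, -0.176, 0.269, 186.495], [-0.321, 0.476, -0.819, 911.302], [0.016, -0.861, -0.508, 670.783], [0.0, 0.0, 0.0, 1.0]]
{'clock': 0.1, 'qpos': array([-1.25442498e+00,  3.53529630e-01,  1.63403903e+00,  1.49882725e-05,
        1.15519728e+00, -2.39392130e-03]), 'qvel': array([ 0.00101773, -0.00131174, -0.0013224 , -0.00064731, -0.00116921,
        0.00198162]), 'joint_efforts': array([-1.59977582e-03, -6.06361985e+01, -3.42819500e+01, -6.40106055e-05,
        3.96509204e-03, -2.15841033e-05]), 'eef_pos': array([ 195.75653868, -593.13682309,  244.67638224]), 'tcp_rot': array([-3.14041940e+00, -1.65139985e-05,  3.18759194e-01]), 'contact_force': array([-0.1577244 ,  0.5431952 ,  0.61340773]), 'wrist_torque': array([-0.02117903, -0.08167344,  0.01367459]), 'grasp_force': 0.0, 'opening': 1.0024062188982348}
```

View pics/top1.png

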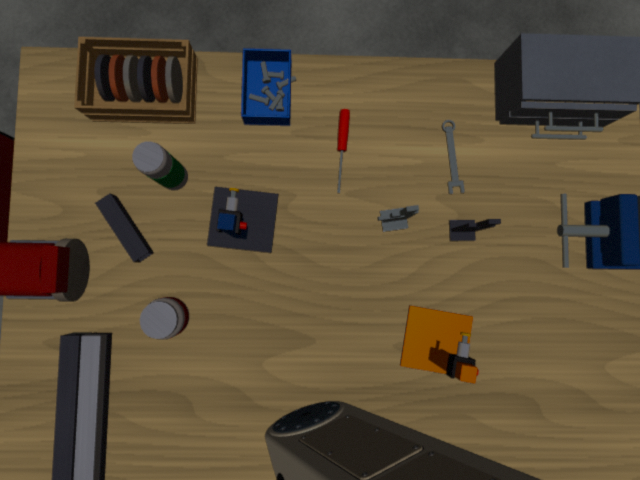

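View pics/side1.png

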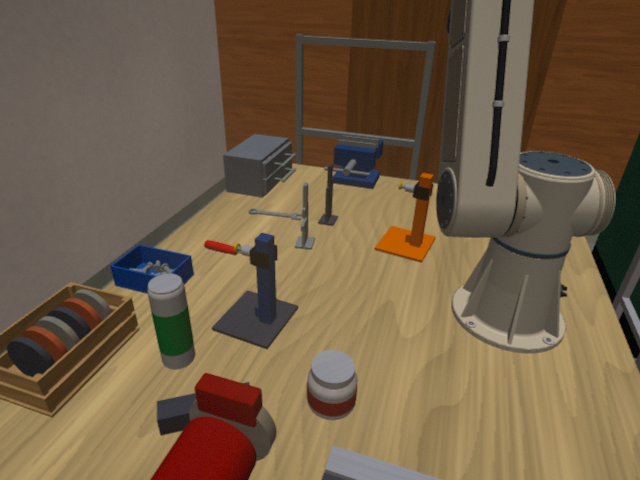

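Top view: the blue stand's foot is at about (243,220), with its pin pointing up the image to the yellow head at (234,190). The two bracket candidates are the bright steel one at (397,217) and the dark one at (475,228). The bright one appears to have the tongue. The orange stand is at (440,340). I'll measure these and crop the bracket to confirm.

```bash
cat > m.py <<'E'
from h import *
def seg(W,box,z0,z1):
    x0,x1,y0,y1=box; m=(W[...,2]>z0)&(W[...,2]<z1)&(W[...,0]>x0)&(W[...,0]<x1)&(W[...,1]>y0)&(W[...,1]<y1); return m
def rect(X): 
    (c,s,a)=cv2.minAreaRect(X.astype(np.float32)); return np.round(c,1),np.round(s,1),round(a,1)
E
python3 - <<'E'
from m import *
Z=np.load("top1.npz"); p,d,K,T=[Z[k] for k in"pdKT"]; W=cloud(d,K,T)
for n,(u,v) in dict(plate=(265,230),head=(234,190),post=(226,228),wood=(330,260),brfoot=(395,225),brtab=(408,210)).items(): print(n,W[v,u].round(1),p[v,u])
# boxes via pixel windows
def win(u0,u1,v0,v1,z0,z1):
    m=np.zeros((480,640),bool); m[v0:v1,u0:u1]=1; return m&(W[...,2]>z0)&(W[...,2]<z1)
for n,a in dict(standfoot=(200,285,180,260,5,18),post=(200,285,180,260,215,240),bfoot=(370,430,190,240,4,14),bplate=(370,430,190,240,30,130),btab=(370,430,190,240,130,200),pin=(200,285,180,260,120,212)).items():
    m=win(*a); P=W[m]; print(n,len(P),P.mean(0).round(1),P.min(0).round(1),P.max(0).round(1),rect(P[:,:2]))
h=cv2.cvtColor(p,cv2.COLOR_RGB2HSV); m=win(200,285,180,260,50,230)&(h[...,0]>20)&(h[...,0]<35)&(h[...,1]>120); print("yellow",W[m].mean(0),m.sum())
Z=np.load("side1.npz"); q=Z["p"]
a=cv2.resize(p[150:250,360:510],(800,533),interpolation=cv2.INTER_CUBIC)
b=cv2.resize(q[150:270,220:380],(800,600),interpolation=cv2.INTER_CUBIC)
c=np.hstack([cv2.resize(a,(400,300)),cv2.resize(b,(400,300))]); cv2.imwrite("pics/crop1.png",c[...,::-1])
E
```

```text
plate [518.6 156.    9.5] [37 38 43]
head [577.9 203.  190.9] [109  84  25]
post [500.7 211.  222.1] [13 34 67]
wood [451.7   4.    2. ] [118  99  66]
brfoot [ 535.5 -146.8    9.5] [77 81 83]
brtab [ 545.3 -135.9  189.4] [68 73 75]
standfoot 2960 [541.4 201.7   9.6] [454.5 118.7   5. ] [633.9 307.4  17.3] (array([544.2, 212.9]), array([178.1, 186.4]), 1.1)
post 276 [512.3 211.6 224.3] [497.  195.9 215.7] [528.3 227.6 228.5] (array([512.7, 212.1]), array([30.4, 30. ]), 84.8)
bfoot 376 [ 546.8 -144.5    7.6] [ 502.9 -225.9    4. ] [619.3 -88.6  13.7] (array([ 560.7, -156.9]), array([135.8, 116.7]), 87.9)
bplate 204 [ 545.  -130.6   88.8] [ 537.8 -172.3   30.3] [552.8 -93.5 129.4] (array([ 547.5, -133. ]), array([ 9.5, 78.8]), 7.9)
btab 131 [ 547.4 -141.   174.5] [ 542.5 -156.1  130.1] [ 555.3 -131.1  194.4] (array([ 548.9, -143.7]), array([10.1, 25. ]), 9.1)
pin 533 [532.2 203.8 189.2] [493.9 178.5 121.2] [582.3 234.1 211.2] (array([538.5, 203.3]), array([54.6, 87.1]), 84.2)
yellow [580.03167133 204.69764764 188.73647481] 20
```

View pics/crop1.png

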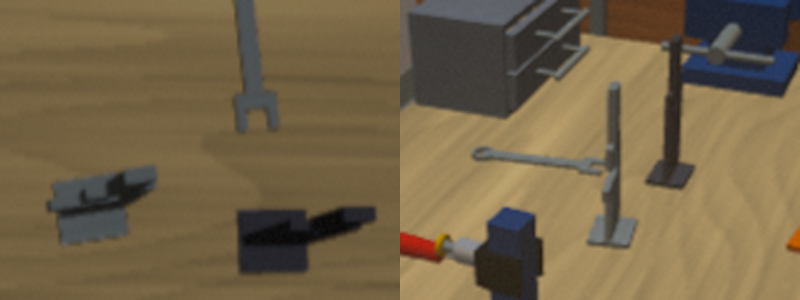

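The crop confirms it. The bright bracket at top (397,217) has a tongue sticking out at the left of the crop (50,207), towards world +y. The dark one at (475,228) has no tongue and is the look-alike. I'll move above the bright one.

Call:
step_arm(
  plan="0 0 8 30 38 20 0;0 0 16 60 76 40 0;0 0 24 90 114 60 0;0 0 32 120 152 80 0;0 0 40 150 190 80 0;0 0 48 180 228 80 0;0 0 56 210 266 80 0;0 0 64 240 304 80 0",
)

```text
clock: 0.9
eef_pos: [435.0, -289.7, 325.3]
tcp_rot: [3.142, 0.0, 1.441]
contact_force: [1.2, -0.6, -0.3]
opening: 1.002
grasp_force: 0.0
```

Call:
step_arm(
  plan="0 0 8 30 38 0 0;0 0 16 60 76 0 0;0 0 16 90 114 0 0;0 0 16 112 145 0 0;0 0 16 112 145 0 0;0 0 16 112 145 0 0",
)

```text
clock: 1.5
eef_pos: [546.3, -145.8, 324.8]
tcp_rot: [-3.14, -0.0, 1.717]
contact_force: [0.1, -0.8, 0.0]
opening: 1.003
grasp_force: 0.0
```

```bash
python3 - <<'E'
from m import *
s=r.sense();print(s["eef_pos"],s["tcp_rot"],s["contact_force"])
p,d,K,T=grab("wrist"); W=cloud(d,K,T); cv2.imwrite("pics/w1.png",p[...,::-1]); print(T.round(2).tolist(),K[0,0])
np.savez("w1.npz",p=p,d=d,K=K,T=T)
def show(n,P):
    c=P.mean(0); u,S,v=np.linalg.svd((P-c)[:,:2],full_matrices=False); print(n,len(P),c.round(1),np.degrees(np.arctan2(v[0,1],v[0,0])).round(2),rect(P[:,:2]))
show("tab",W[seg(W,(500,600,-200,-90),183,197)])
show("plate",W[seg(W,(500,600,-200,-60),110,130)])
show("tongue",W[seg(W,(500,600,-130,-60),75,92)])
show("foot",W[seg(W,(500,600,-200,-80),4.5,14)])
Z=np.load("top1.npz"); p,d,K,T=[Z[k] for k in"pdKT"]; W=cloud(d,K,T)
show("tabtop",W[seg(W,(500,600,-200,-90),183,197)])
show("posttop",W[seg(W,(480,600,170,260),218,232)])
show("pintop",W[seg(W,(541,600,170,260),150,205)])
E
```

```text
[ 546.27362356 -145.84156826  324.76407982] [-3.14039952e+00 -1.05444648e-04  1.71718746e+00] [ 0.11434687 -0.76725222  0.01806724]
[[0.99, 0.14, 0.04, 535.02], [0.14, -0.95, -0.29, -73.85], [-0.0, 0.29, -0.96, 452.82], [0.0, 0.0, 0.0, 1.0]] 340.6079335814748
tab 398 [ 548.2 -142.9  189.4] -81.15 (array([ 548.4, -143.4]), array([ 9.8, 24.3]), 8.3)
plate 176 [ 545.1 -123.8  124. ] -81.15 (array([ 545.2, -124. ]), array([ 9.7, 16.4]), 8.3)
tongue 191 [ 542.3 -105.8   84. ] -81.65 (array([ 542.3, -106.2]), array([ 7.5, 23.8]), 8.3)
foot 1305 [ 547.7 -142.1    7.4] -81.07 (array([ 548.1, -143.8]), array([49.5, 60. ]), 9.0)
tabtop 70 [ 548.8 -143.3  189.4] 98.6 (array([ 549., -144.]), array([10.1, 24.4]), 9.3)
posttop 273 [512.4 211.7 224.4] -113.99 (array([512.8, 212.1]), array([30.3, 29.8]), 85.2)
pintop 198 [560.1 206.5 188.1] 174.7 (array([561.4, 207.6]), array([21.1, 41.6]), 86.8)
```

View pics/w1.png

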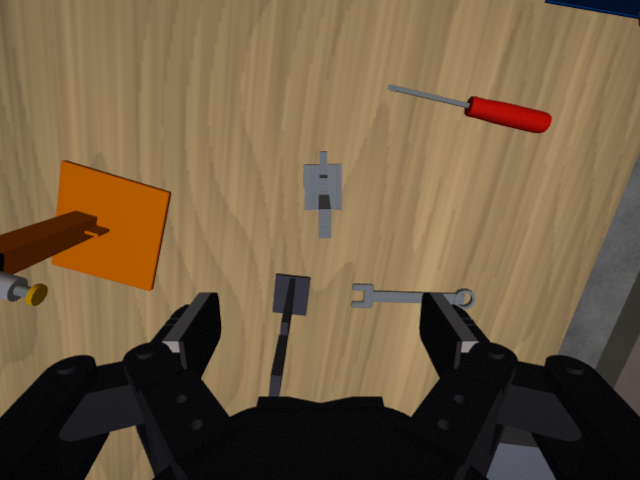

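The wrist view shows the slotted bracket at (323,190) with its tongue at (323,157), and wrist and top measurements agree. I'll descend and grip.

Call:
step_arm(
  plan="0 0 0.3 2 2.5 -45 0;0 0 0.3 2 2.5 -90 0;0 0 0.3 2 2.5 -130 0;0 0 0.3 2 2.5 -157 0;0 0 0.3 2 2.5 -157 0;0 0 0.3 2 2.5 -157 120;0 0 0.3 2 2.5 -157 200;0 0 0.3 2 2.5 -157 255",
  force=80,
)

```text
clock: 2.35
eef_pos: [549.3, -144.6, 170.2]
tcp_rot: [3.139, 0.001, 1.72]
contact_force: [-0.4, 0.0, 0.2]
opening: 0.511
grasp_force: 0.0
```

Call:
step_arm(
  plan="0 0 0 0 0 0 255;0 0 0 0 0 0 255;0 0 0 0 0 0 255;0 0 0 0 0 0 255;0 0 0 0 0 0 255",
)

```text
clock: 2.85
eef_pos: [549.1, -144.1, 169.1]
tcp_rot: [3.14, 0.001, 1.72]
contact_force: [0.5, -0.9, 7.2]
opening: 0.107
grasp_force: 79.3
```

Call:
step_arm(
  plan="0 0 0 0 0 15 255;0 0 0 0 0 40 255;0 0 0 0 0 75 255;0 0 0 0 0 100 255;0 0 0 0 0 100 255;0 0 0 0 0 100 255;0 0 0 0 0 100 255;0 0 0 0 0 100 255",
)

```text
clock: 3.65
eef_pos: [547.3, -143.7, 266.3]
tcp_rot: [-3.139, -0.001, 1.72]
contact_force: [0.0, 0.2, -5.4]
opening: 0.107
grasp_force: 78.4
```

Call:
step_arm(
  plan="0 0 -2 2 25 0 255;0 0 -4 4 55 0 255;0 0 -6 6 90 0 255;0 0 -8 8 125 0 255;0 0 -10 10 160 0 255;0 0 -12 15 190 0 255;0 0 -14 20 205 0 255;0 0 -14 20 205 0 255",
)

```text
clock: 4.45
eef_pos: [568.3, 63.0, 267.1]
tcp_rot: [-3.14, -0.0, 1.477]
contact_force: [0.0, 0.8, -4.9]
opening: 0.102
grasp_force: 78.4
```

```bash
python3 - <<'E'
from m import *
s=r.sense();print(s["eef_pos"],s["tcp_rot"],s["contact_force"],s["opening"])
p,d,K,T=grab("wrist"); W=cloud(d,K,T); cv2.imwrite("pics/w2.png",p[...,::-1]); print(T.round(2).tolist())
np.savez("w2.npz",p=p,d=d,K=K,T=T)
def show(n,P):
    c=P.mean(0); u,S,v=np.linalg.svd((P-c)[:,:2],full_matrices=False); print(n,len(P),c.round(1),np.degrees(np.arctan2(v[0,1],v[0,0])).round(2),rect(P[:,:2]),P.max(0).round(1))
h=cv2.cvtColor(p,cv2.COLOR_RGB2HSV)
ye=(h[...,0]>18)&(h[...,0]<36)&(h[...,1]>140)&seg(W,(540,620,170,240),140,220)
show("post",W[seg(W,(480,600,170,260),219,232)])
show("yellow",W[ye])
m=seg(W,(540,600,180,230),150,215)
show("pin",W[m])
for z in (160,):
  R=np.radians(-5.5); c,sn=np.cos(R),np.sin(R)
  P=W[m]; a=(P[:,0]-512.6)*c+(P[:,1]-212)*sn; b=-(P[:,0]-512.6)*sn+(P[:,1]-212)*c
  for lo in range(22,76,3):
    k=(a>=lo)&(a<lo+3)
    if k.any(): print(lo,k.sum(),b[k].min().round(1),b[k].max().round(1),np.percentile(P[k,2],[50,95,100]).round(1))
show("foot",W[seg(W,(430,660,100,310),6,14)])
E
```

```text
[568.30015372  63.02536608 267.06048478] [-3.14017471e+00 -3.77709227e-04  1.47731411e+00] [ 0.02706244  0.80122289 -4.88794325] 0.10173194817039641
[[1.0, -0.09, -0.03, 574.69], [-0.09, -0.95, -0.29, 135.41], [-0.0, 0.29, -0.96, 395.16], [0.0, 0.0, 0.0, 1.0]]
post 29 [511.3 197.4 219.6] -5.79 (array([510.9, 197.4]), array([ 0.6, 26. ]), 84.5) [523.9 198.9 220.8]
yellow 128 [578.7 198.3 185.8] -96.02 (array([578.5, 198.4]), array([5.2, 4.3]), 84.6) [580.8 201.1 189.8]
pin 1112 [557.4 200.3 185.5] -1.53 (array([560.4, 200.5]), array([ 7.9, 40.8]), 87.7) [580.8 204.7 191.4]
28 94 -11.2 -4.6 [186.9 190.1 191. ]
31 107 -10.9 -4.7 [186.9 190.2 191.1]
34 107 -10.9 -4.9 [187.2 190.2 191.1]
37 108 -10.6 -5.0 [186.8 189.8 191. ]
40 107 -10.6 -4.7 [186.9 189.9 190.3]
43 104 -10.7 -5.0 [186.9 190.2 190.8]
46 106 -10.7 -4.9 [186.6 190.  191.4]
49 99 -10.8 -3.0 [184.2 189.7 190.8]
52 35 -4.8 -2.6 [182.6 184.  184.6]
55 31 -4.6 -2.5 [182.5 184.2 184.6]
58 35 -5.0 -2.9 [182.5 184.2 184.7]
61 30 -4.8 -2.8 [182.5 184.4 184.7]
64 85 -9.8 -3.3 [186.1 188.6 189.8]
67 64 -9.6 -4.8 [186.3 188.7 189.6]
foot 13728 [551.  190.2   9.3] -149.6 (array([540.9, 198.7]), array([126.7, 140.5]), 84.6) [616.5 257.3  13.6]
```

View pics/w2.png

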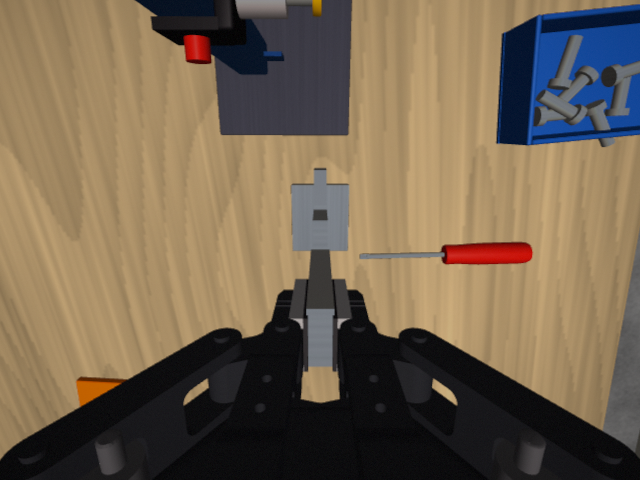

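Wrist view: the bracket is held with its tongue at (320,175). The pin, collar and yellow head are at (260–320, 8), and the carriage's red knob at (198,48) is clear of the approach. Next I'll measure the held bracket in this same frame.

```bash
python3 - <<'E'
from m import *
Z=np.load("w2.npz"); p,d,K,T=[Z[k] for k in"pdKT"]; W=cloud(d,K,T)
def show(n,P):
    c=P.mean(0); u,S,v=np.linalg.svd((P-c)[:,:2],full_matrices=False); print(n,len(P),c.round(1),np.degrees(np.arctan2(v[0,1],v[0,0])).round(2),rect(P[:,:2]),P.min(0).round(1),P.max(0).round(1))
print("blue bit",W[57,273].round(1),"knob",W[48,198].round(1))
for n,(u,v) in dict(foot=(300,220),tongue=(320,178),plate=(319,265),tab=(319,340)).items(): print(n,W[v,u].round(1))
for z0,z1 in((95,113),(174,190),(215,228),(280,292)):
  try: show((z0,z1),W[seg(W,(530,610,-10,130),z0,z1)])
  except Exception as e: print(z0,e)
# pin height via near edge and top
E
```

```text
blue bit [535.5 208.1  27.4] knob [512.  185.  186.6]
foot [550.   62.2 105.1]
tongue [572.  107.2 181.7]
plate [568.5  75.2 245.9]
tab [567.4  62.7 287.6]
(95, 113) 2914 [567.4  64.4 105.2] -94.02 (array([567.1,  62.3]), array([60.2, 50. ]), 84.5) [539.8  30.4  97.1] [594.3  94.3 107.5]
(174, 190) 501 [570.9 100.6 182. ] -94.63 (array([570.7, 100. ]), array([25.2,  7.5]), 84.8) [566.3  87.3 177.8] [575.6 112.8 184. ]
(215, 228) 557 [569.2  82.8 222.2] -96.14 (array([569.5,  82.6]), array([17. ,  9.5]), 81.6) [563.6  74.  215. ] [574.1  91.3 227.8]
(280, 292) 2961 [567.9  66.8 287. ] -94.78 (array([569.6,  66.4]), array([30., 30.]), 28.1) [550.3  50.8 280. ] [586.2  76.6 292. ]
```

Call:
step_arm(
  plan="0 0 0 -0.5 20 -12 255;0 0 0 -0.5 45 -12 255;0 0 0 -0.5 65 -12 255;0 0 0 -0.5 80 -12 255;0 0 0 -0.5 92 -12 255;0 0 0 -0.5 100 -12 255;0 0 0 -0.5 105.5 -12 255;0 0 0 -0.5 105.5 -12 255",
)

```text
clock: 5.3
eef_pos: [567.8, 166.7, 256.3]
tcp_rot: [3.142, 0.0, 1.476]
contact_force: [-0.7, 0.3, -3.7]
opening: 0.107
grasp_force: 78.4
```

Call:
step_arm(
  plan="0 0 0 0 0 0 255;0 0 0 0 0 0 255;0 0 0 0 0 0.5 255;0 0 0 0 0 1 255;0 0 0 0 0 1.5 255;0 0 0 0 0 2 255;0 0 0 0 0 2 255",
)

```text
clock: 6.0
eef_pos: [567.8, 166.5, 258.4]
tcp_rot: [3.141, -0.0, 1.476]
contact_force: [0.2, 0.1, -5.6]
opening: 0.103
grasp_force: 78.4
```

Call:
step_arm(
  plan="0 0 0 0 0 0.3 255;0 0 0 0 0 0.6 255;0 0 0 0 0 0.9 255;0 0 0 0 0 0.9 255;0 0 0 0 0 0.9 255",
)

```text
clock: 6.5
eef_pos: [567.8, 166.5, 259.2]
tcp_rot: [3.142, -0.0, 1.476]
contact_force: [0.1, 0.3, -5.5]
opening: 0.107
grasp_force: 78.4
```

Call:
step_arm(
  plan="0 0 0 0 0 0.3 255;0 0 0 0 0 0.6 255;0 0 0 0 0 0.6 255;0 0 0 0 0 0.6 255",
)

```text
clock: 6.9
eef_pos: [567.8, 166.5, 259.8]
tcp_rot: [3.142, -0.0, 1.476]
contact_force: [0.4, -0.0, -5.9]
opening: 0.106
grasp_force: 78.4
```

Call:
step_arm(
  plan="0 0 0 0 0 0.3 255;0 0 0 0 0 0.6 255;0 0 0 0 0 0.6 255;0 0 0 0 0 0.6 255",
)

```text
clock: 7.3
eef_pos: [567.8, 166.5, 260.4]
tcp_rot: [3.142, -0.0, 1.476]
contact_force: [0.1, 0.4, -4.9]
opening: 0.105
grasp_force: 78.4
```

Call:
step_arm(
  plan="0 0 0 0 0 0.3 255;0 0 0 0 0 0.5 255;0 0 0 0 0 0.5 255;0 0 0 0 0 0.5 255",
)

```text
clock: 7.7
eef_pos: [567.7, 166.5, 260.7]
tcp_rot: [-3.141, 0.0, 1.476]
contact_force: [1.0, 1.2, -8.1]
opening: 0.105
grasp_force: 78.0
```

Call:
step_arm(
  plan="0 0 0 0 0 0.3 255;0 0 0 0 0 0.5 255;0 0 0 0 0 0.5 255;0 0 0 0 0 0.5 255",
)

```text
clock: 8.1
eef_pos: [567.6, 166.5, 260.9]
tcp_rot: [-3.141, 0.0, 1.476]
contact_force: [1.0, 2.7, -13.3]
opening: 0.101
grasp_force: 77.6
```

Contact was felt at TCP z ≈ 260.5. I'll back off to mid-run and start sliding.

Call:
step_arm(
  plan="0 0 0 0 0 -1.5 255;0 0 0 0 0 -2.6 255;0 0 0 0 0 -2.6 255;0 0 0 0.2 2 -2.6 255;0 0 0 0.4 4 -2.6 255;0 0 0 0.6 6 -2.6 255;0 0 0 0.8 8 -2.6 255;0 0 0 0.8 8 -2.6 255",
)

```text
clock: 8.9
eef_pos: [568.6, 174.8, 258.8]
tcp_rot: [3.142, -0.0, 1.476]
contact_force: [-0.1, -0.9, -4.6]
opening: 0.102
grasp_force: 79.0
```

Call:
step_arm(
  plan="0 0 0 0.1 1.5 0 255;0 0 0 0.3 3 0 255;0 0 0 0.4 4.5 0 255;0 0 0 0.6 6 0 255;0 0 0 0.7 7.5 0 255;0 0 0 0.8 9 0 255;0 0 0 0.8 9 0 255",
)

```text
clock: 9.6
eef_pos: [569.4, 183.6, 258.8]
tcp_rot: [3.142, -0.0, 1.476]
contact_force: [-0.2, 0.7, -5.1]
opening: 0.103
grasp_force: 79.0
```

Call:
step_arm(
  plan="0 0 0 0.2 2 0 255;0 0 0 0.4 4 0 255;0 0 0 0.6 6 0 255;0 0 0 0.8 8 0 255;0 0 0 1 10 0 255;0 0 0 1.1 12 0 255;0 0 0 1.1 12 0 255;0 0 0 1.1 12 0 255",
)

```text
clock: 10.4
eef_pos: [570.5, 195.5, 258.8]
tcp_rot: [-3.142, 0.0, 1.476]
contact_force: [0.3, -0.4, -5.0]
opening: 0.104
grasp_force: 79.0
```

Call:
step_arm(
  plan="0 0 0 0.2 2 0 255;0 0 0 0.4 4 0 255;0 0 0 0.6 6 0 255;0 0 0 0.8 8 0 255;0 0 0 0.9 10 0 255;0 0 0 1 11 0 255;0 0 0 1.1 11.5 0 255;0 0 0 1.1 11.5 0 255",
)

```text
clock: 11.2
eef_pos: [571.6, 207.0, 258.8]
tcp_rot: [-3.142, 0.0, 1.476]
contact_force: [0.5, 0.3, -5.7]
opening: 0.102
grasp_force: 79.0
```

Call:
step_arm(
  plan="0 0 0 0 0.4 0 255;0 0 0 0 0.8 0 255;0 0 0 0 0.8 0 255",
)

```text
clock: 11.5
eef_pos: [571.6, 207.8, 258.8]
tcp_rot: [-3.142, 0.0, 1.476]
contact_force: [0.9, 0.2, -4.8]
opening: 0.108
grasp_force: 79.0
```

Call:
step_arm(
  plan="0 0 0 0 0.4 0 255;0 0 0 0 0.8 0 255;0 0 0 0 0.8 0 255",
)

```text
clock: 11.8
eef_pos: [571.6, 208.6, 258.8]
tcp_rot: [3.142, -0.0, 1.476]
contact_force: [0.2, 0.4, -5.0]
opening: 0.106
grasp_force: 79.0
```

Call:
step_arm(
  plan="0 0 0 0 0.4 0 255;0 0 0 0 0.8 0 255;0 0 0 0 0.8 0 255",
)

```text
clock: 12.1
eef_pos: [571.6, 209.3, 258.8]
tcp_rot: [3.142, 0.0, 1.476]
contact_force: [-0.4, 0.3, -5.9]
opening: 0.108
grasp_force: 79.0
```

Call:
step_arm(
  plan="0 0 0 0 0.3 0 255;0 0 0 0 0.6 0 255;0 0 0 0 0.6 0 255",
)

```text
clock: 12.4
eef_pos: [571.6, 209.7, 258.8]
tcp_rot: [-3.142, 0.001, 1.476]
contact_force: [0.3, -1.4, -5.5]
opening: 0.107
grasp_force: 79.0
```

The blind end was felt at y ≈ 209.4. I'll centre the pin in the notch and let the bracket down.

Call:
step_arm(
  plan="0 0 0 -0.1 -1.2 0 255;0 0 0 -0.2 -2.4 0 255;0 0 0 -0.2 -2.4 -2 255;0 0 0 -0.2 -2.4 -4 255;0 0 0 -0.2 -2.4 -6 255;0 0 0 -0.2 -2.4 -8 255;0 0 0 -0.2 -2.4 -10 255;0 0 0 -0.2 -2.4 -10 255",
)

```text
clock: 13.2
eef_pos: [571.2, 207.5, 248.4]
tcp_rot: [-3.141, 0.0, 1.476]
contact_force: [-0.0, 0.9, -4.7]
opening: 0.106
grasp_force: 78.9
```

Call:
step_arm(
  plan="0 0 0 0 0 -1 255;0 0 0 0 0 -2 255;0 0 0 0 0 -3 255;0 0 0 0 0 -3.7 255;0 0 0 0 0 -3.7 255;0 0 0 0 0 -3.7 255",
)

```text
clock: 13.8
eef_pos: [571.4, 207.6, 245.1]
tcp_rot: [3.142, -0.0, 1.476]
contact_force: [0.3, -0.5, -5.5]
opening: 0.104
grasp_force: 78.9
```

Call:
step_arm(
  plan="0 0 0 0 0 -0.3 255;0 0 0 0 0 -0.7 255;0 0 0 0 0 -0.7 255;0 0 0 0 0 -0.7 255",
)

```text
clock: 14.2
eef_pos: [571.4, 207.6, 244.4]
tcp_rot: [-3.142, 0.0, 1.476]
contact_force: [0.1, 0.2, -5.4]
opening: 0.106
grasp_force: 78.9
```

Call:
step_arm(
  plan="0 0 0 0 0 -0.3 255;0 0 0 0 0 -0.6 255;0 0 0 0 0 -0.6 255;0 0 0 0 0 -0.6 255",
)

```text
clock: 14.6
eef_pos: [571.4, 207.6, 243.8]
tcp_rot: [3.142, 0.0, 1.476]
contact_force: [0.3, 0.2, -5.6]
opening: 0.103
grasp_force: 78.9
```

Call:
step_arm(
  plan="0 0 0 0 0 -0.2 255;0 0 0 0 0 -0.4 255;0 0 0 0 0 -0.4 255;0 0 0 0 0 -0.4 255",
)

```text
clock: 15.0
eef_pos: [571.4, 207.6, 243.4]
tcp_rot: [3.142, -0.0, 1.476]
contact_force: [0.8, 0.7, -4.5]
opening: 0.109
grasp_force: 78.9
```

Call:
step_arm(
  plan="0 0 0 0 0 -0.2 255;0 0 0 0 0 -0.4 255;0 0 0 0 0 -0.4 255;0 0 0 0 0 -0.4 255",
)

```text
clock: 15.4
eef_pos: [571.4, 207.6, 243.1]
tcp_rot: [3.141, -0.0, 1.476]
contact_force: [0.4, -0.0, -4.2]
opening: 0.103
grasp_force: 79.1
```

Call:
step_arm(
  plan="0 0 0 0 0 -0.2 255;0 0 0 0 0 -0.3 255;0 0 0 0 0 -0.3 255;0 0 0 0 0 -0.3 255",
)

```text
clock: 15.8
eef_pos: [571.5, 207.6, 243.0]
tcp_rot: [3.141, -0.0, 1.476]
contact_force: [-1.1, -1.3, 0.2]
opening: 0.106
grasp_force: 79.7
```

The pin is bearing the weight. I'll soften the grip, then open only part way so the fingers stay clear of the post.

Call:
step_arm(
  plan="0 0 0 0 0 0 255;0 0 0 0 0 0 225;0 0 0 0 0 0 215;0 0 0 0 0 0 205;0 0 0 0 0 0 195;0 0 0 0 0 0 185;0 0 0 0 0 0 175;0 0 0 0 0 0 170",
  force=20,
)

```text
clock: 16.6
eef_pos: [571.4, 207.6, 242.7]
tcp_rot: [3.142, -0.0, 1.476]
contact_force: [-0.1, 0.1, -0.1]
opening: 0.333
grasp_force: 0.0
```

Call:
step_arm(
  plan="0 0 0 0 0 5 170;0 0 0 0 0 15 170;0 0 0 0 0 30 170;0 0 0 0 0 50 170;0 0 0 0 0 80 170;0 0 0 0 0 110 170;0 0 0 0 -20 130 170;0 0 0 0 -40 130 170",
)

```text
clock: 17.4
eef_pos: [572.7, 167.9, 377.9]
tcp_rot: [3.135, -0.003, 1.477]
contact_force: [0.4, 0.1, -0.1]
opening: 0.334
grasp_force: 0.0
```

```bash
python3 - <<'E'
from m import *
s=r.sense();print(s["clock"],s["eef_pos"],s["contact_force"])
a=grab("side"); b=grab("wrist")
def show(n,P): print(n,len(P),P.mean(0).round(1),rect(P[:,:2]))
W=cloud(*b[1:]); W2=cloud(*grab("wrist")[1:])
for w in(W,W2):
  show("tabtop",w[seg(w,(530,610,170,250),255,272)]); show("foot",w[seg(w,(530,620,150,260),70,90)])
c=np.hstack([cv2.resize(a[0][200:350,190:340],(400,400)),cv2.resize(b[0],(400,400))]); cv2.imwrite("pics/end.png",c[...,::-1])
E
```

```text
17.4 [572.72619271 167.92023505 377.8895419 ] [ 0.4185493   0.12086437 -0.14708027]
tabtop 515 [571.1 209.4 263.2] (array([570.9, 209.1]), array([23.8,  9.9]), 84.4)
foot 1070 [575.4 210.8  81. ] (array([570.4, 205.1]), array([59.8, 49.7]), 84.5)
tabtop 522 [571.  209.1 263.1] (array([571., 209.]), array([23.8,  9.9]), 84.4)
foot 1055 [575.4 210.8  81. ] (array([570.2, 205.3]), array([59.7, 49.6]), 84.4)
```

View pics/end.png

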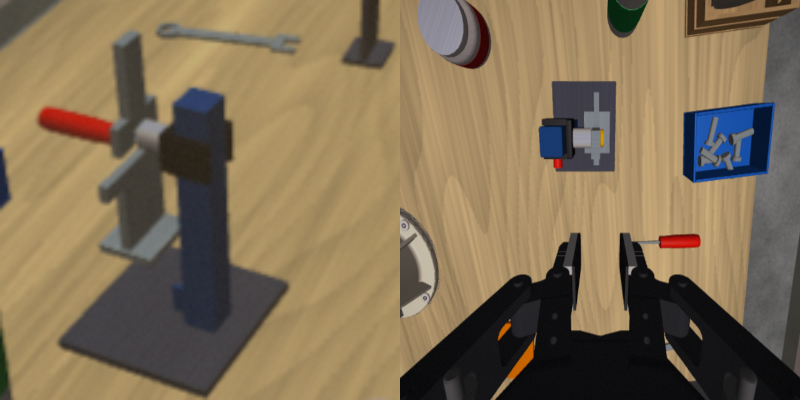

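The bracket hangs on the pin (side crop at (135,130)), upright to about 0.02 rad and still over two readings. The gripper is clear.

Call:
step_arm(
  plan="0 0 0 0 0 0 170;0 0 0 0 0 0 170;0 0 0 0 0 0 170;0 0 0 0 0 0 170;0 0 0 0 0 0 170;0 0 0 0 0 0 170;0 0 0 0 0 0 170;0 0 0 0 0 0 170",
)

```text
clock: 18.35
eef_pos: [571.4, 167.6, 372.7]
tcp_rot: [-3.142, 0.0, 1.476]
contact_force: [-0.5, 0.2, -0.0]
opening: 0.327
grasp_force: 0.0
```

```bash
python3 -c "
from rig import r
print(r.sign_off())"
```

```text
the job is handed in; nothing more can be done
None
```

The slotted bracket is hanging upright, free and still on the blue stand's pin, and I handed the job in at about 18 s; the sign-off returned no verdict.

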